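Slide the top glass plate off the stack into the squaring corner

TASK

Slide the topmost glass plate sideways off the stack, out of the open side of its magazine and onto the squaring table beside it, without lifting or tipping it, pressing gently enough not to crack the glass and leaving the plates below where they lie. Then square it on the table, with its edges up against both the end fence and the side fence, let go and leave everything else on the bench alone.

Things in the scene. Friction and masses are not known exactly. Their poses are not given: they have to be found in the camera images.
- magazine: Grey plastic plate magazine, fixed. Origin: centre of its underside, z up. Sizes in mm: base 20 high, on it 4 plates near x=y=0 (stack top at z=+40). Walls 5 thick, top at z=+46, stand 2 clear of the plates at the -y end and along x=+-57..62: no room for a finger at the plates' edges. The +y side is open (walls end at y=+50); plates leave only there, along +y.
- table: Squaring table: fixed grey metal slab 160 (x) by 135 mm (y) on feet at the magazine's open side, axes parallel to the magazine's. Origin: centre under its feet; top face 33.5 above it, 1.5 to 4.5 (varies) below the top plate's underside: the plate bridges a gap of 12 to 20 and steps down. Fences 8 high stand on it: end fence at +y (inner face y=+55.5), side fence at +x (inner face x=+68).
- seat (a point): Point on the table's top face where the centre of the plate's underside is when the plate lies against both fences; about 9 to 17 in x and 135 to 143 mm in y from the magazine's origin, in the magazine's axes.
- plate_top: The topmost glass plate: 110 (x) by 100 (y) by 5 mm thick, 0.11 to 0.18 kg, white ground edges, too wide to grasp. Origin: centre of its underside, z up. It slides easily on glass, magazine and table (friction about 0.25); finger pads hold it several times better: shut fingertips pressed on top with 4 to 8 N drag it along. It cracks if forced onto its support and the fences with over 35 N.
- plate_3: The second from top plate of the stack, same size and make; stays in the magazine. Origin at the centre of its underside.
- plate_2: The third from top plate of the stack, same size and make; stays in the magazine. Origin at the centre of its underside.
- plate_1: The lowest plate of the stack, same size and make; stays in the magazine. Origin at the centre of its underside.
- lab_timer: Small white digital bench timer, 24x70x66 mm, standing right of the work; a bystander, origin at the centre of its underside.
- tipbox_grey: Grey closed pipette tip box, 89x120x65 mm, right of the work; a bystander, origin at the centre of its underside.
- label_tape: Roll of label tape lying flat, 77 mm across, 19 mm high, left of the work; a bystander, origin at the centre of its underside.
- marker_1: Marker pen, 16x128x14 mm, lying in front of the magazine; a bystander, origin at the centre of its underside.
- cap_loose: Loose screw cap, 35 mm across, 12 mm high, lying behind the squaring table; a bystander, origin at the centre of its underside.

How it is judged:
By the outcome, as a careful person would: the job done as asked, in the order asked, and still so for the second after the job is handed in, with the robot touching nothing.
It also fails if it takes over 61 s, if anything falls off the work surface, if the arm or the gripper's body presses on something with over 40 N, if the wrist force passes 120 N, or if a joint passes its speed limit or range.

ROBOT

A 7-joint arm with a two-finger parallel gripper is mounted at the origin on a cart in front of the work surface, level with it; the furniture and walls round the work are solid. World frame = base frame: x ahead of the robot, y to its left, z up, the work surface at z = 0. Lengths are in mm, angles in rad, forces in N, time in s.
With the tool pointing down it reaches from about 425 to 875 mm from the base axis. Payload 8.4 kg.
Tool frame: the origin (TCP) lies on the centre line of the jaws, within the pads' length; the fingertips stand 11 mm ahead of it and the grasp point (between the pads) lies 8 mm behind it (arm.tips_ahead is the distance from the TCP to the fingertips, in mm); z points along the fingers, y is the direction in which the jaws open and shut (so a half turn about z gives the same grasp; the last joint's range is limited). The gripper opens to 85 mm and grips with 20 to 120 N. Pads are 22 mm wide; open, the fingers measure 114 mm over their backs; the gripper's body (76 mm by 85 mm) begins 54 mm behind the grasp point. The pads swing forward as they close: fully open they stand 13 mm farther back than shut.
Start: joints at [1.105, 0.333, 0.04, 1.465, -0.013, 1.343, -0.059], TCP at [233.086, -606.742, 242.308] pointing down, gripper open.
Joint ranges: [-2.58, 2.58], [-0.38, 2.09], [-1.3, 1.39], [0.25, 2.4], [-1.5, 4.64], [0.08, 2.09], [-2.65, 2.65]. Speed limits (rad/s): [2.22, 2.22, 2.79, 2.79, 3.14, 3.14, 3.14].

INTERFACE

Orientations are given as a unit quaternion [w, x, y, z].
In Python, from rig import arm, optics, nets gives the robot as it stands.
- The arm moves only by the shell command python3 -m creep 'ROWS' [FORCE]. ROWS is JSON, a list of rows, each a list of 5 numbers: the closure, from 0 (fully open) to 1 (shut), then the shift along the tool's x, y, z in mm, then the turn about the tool's z in rad. In form: [[claw, tx, ty, tz, turn], ...]. A call has exactly 10 rows; each row shifts and turns the pose as measured when the row begins, along the tool's axes as they then stand; what a row does not reach is not made up. A row lasts 1/12 s, in which the tool goes at most 41.7 mm and 7.16 degrees, less where a joint would pass 70% of its speed; a pose out of reach is approached as far as the arm can. A call with a gripper value outside its range is refused whole. The fingers move at their own pace and stop on an object; FORCE is the grip in N (left out, the last holds). Time passes only in rows, so rows that do not move let the fingers close, or fill a call up. It gives the time, the measured TCP pose, the force and the opening at its end, in the units of the state.
- arm.sense(): the state, without advancing time (a new reading comes with each control period).
- optics.grab_frame(name): name is "scene" or "side" or "wrist"; returns the picture (480x640x3 uint8, red, green, blue); there is no depth.
- optics.camera_model(name): a dict with "mtx" (3x3 intrinsics, pixels), "rvec" (rotation vector, rad) and "tvec" (3), from world to camera coordinates, as OpenCV has them. Camera axes: x right, y down, z forward; pixel columns grow to the right and rows downward; lengths in mm; the calibration is good to about 2 mm. A picture is of the moment at which its call begins: read the wrist's pose just before it. camera_model takes no time and is no camera call; for the wrist camera it gives the pose at the moment of the call.
- arm.sign_off(): hands the job in, once; it reports no verdict.
Trained networks look in the newest picture that a camera, given by its name, has taken for a name from the list of things; names that differ only in an ending like _2 or _b are one class to them, and where a whole thing is asked for, a point or a joint stands for the part that bears it (a point fixed in the world has none). Each returns a list of dicts, best first, with "score" (0 to 1); they miss things now and then, are a little off and sometimes report something else, mostly with a low value. They report only what shows in the picture. A call takes as long as a camera call.
- nets.cut_out(camera, thing): "region" (480x640 bool, what is visible of it).
- nets.tip_of(camera, thing): "position" ([x, y, z] in mm, in the coordinates of the camera as it stood for that picture, good to about 4 mm: a listed point, or the origin of a listed thing).
The state is a dict: "t": time; "q": joint angles; "dq": joint speeds; "joint_torque": joint torques, N m; "eef_pos": TCP position; "ee_rot": TCP orientation; "force": force on the tool from outside, world axes, zero at the start; "ft_torque": the same for the moment, N m; "grip_width": finger opening in mm.
Only numpy, scipy, OpenCV 4.12 (cv2) and the standard library are available. Lean on these libraries where they do the work, as an engineer would, in place of code of your own. Each camera call takes 0.05 s, during which the arm holds its last target.

## Working session

There is one attempt and no reset: what is moved stays moved. The work goes in short steps, Python scripts to look and compute and a shell command to move; the robot and the scene stay as the last step left them, time stands still between calls to the robot, and variables do not carry over. Pictures are saved under pics/ and viewed, and the job is handed in when it is done.

```bash
ls; mkdir -p pics
python3 - <<'E'
from rig import arm, optics, nets
import cv2
s=arm.sense();print(s)
for n in("scene","side","wrist"):
    im=optics.grab_frame(n);cv2.imwrite(f"pics/{n}0.png",im[:,:,::-1])
    m=optics.camera_model(n);print(n,m)
    import numpy as np
    R,_=cv2.Rodrigues(np.array(m["rvec"],float));t=np.array(m["tvec"],float).ravel()
    if n!="wrist":
      for th in("magazine","table","seat","plate_top"):
        for d in nets.tip_of(n,th)[:2]:
            print(n,th,round(d["score"],2),np.round(R.T@(np.array(d["position"])-t),1))
print(arm.sense()["t"])
E
```

```text
pics
{'t': 0.0, 'q': array([ 1.10477865,  0.33393023,  0.03990191,  1.46629389, -0.0134184 ,
        1.34331645, -0.05851483]), 'dq': array([ 1.88043913e-04, -2.15069564e-04,  2.79823155e-03,  9.54638735e-05,
        4.69674895e-05, -1.63137018e-04, -3.33658310e-04]), 'joint_torque': array([ 4.20948427e-04, -6.58553481e+01,  1.36608168e+00, -4.05565023e+01,
        1.69376680e-02,  1.27224246e-02, -3.55813683e-06]), 'eef_pos': array([ 232.92013542, -606.34731042,  241.39808774]), 'ee_rot': array([-8.15363048e-04,  9.83233099e-01,  1.82351215e-01, -2.05038118e-04]), 'force': array([-0.33593286, -0.74667205,  0.81521361]), 'ft_torque': array([-0.03123887, -0.03980801,  0.03242313]), 'grip_width': 85.33292419269688}
scene {'mtx': array([[483.51053888,   0.        , 318.06172511],
       [  0.        , 483.51053888, 232.90580794],
       [  0.        ,   0.        ,   1.        ]]), 'rvec': array([ 0.9622899 , -2.59080671,  0.91763349]), 'tvec': array([278.17762633, 403.90829068, 652.91270203])}
scene magazine 0.58 [ 538.3 -206.9    2.2]
scene table 0.73 [427.7 107.7   3.1]
scene table 0
[... 268 characters left out ...]
  0.        , 599.95015541, 236.7067885 ],
       [  0.        ,   0.        ,   1.        ]]), 'rvec': array([ 0.01794221,  2.55354428, -1.77922735]), 'tvec': array([ 526.10974346,  121.73506236, 1115.85790479])}
side magazine 0.39 [ 429.5 -254.3   -1.4]
side table 0.79 [497.  -88.7  -6.7]
side table 0.64 [ 538.3 -206.9   26.2]
side seat 0.57 [507.3 -77.5  28.3]
side plate_top 0.91 [ 533.4 -211.8   29.5]
wrist {'mtx': array([[348.17402458,   0.        , 315.49797898],
       [  0.        , 348.17402458, 239.00088699],
       [  0.        ,   0.        ,   1.        ]]), 'rvec': array([-2.35218625,  1.61503136,  0.27277804]), 'tvec': array([-649.18188638,  -43.38293978,  380.4752569 ])}
0.55
```

View pics/scene0.png

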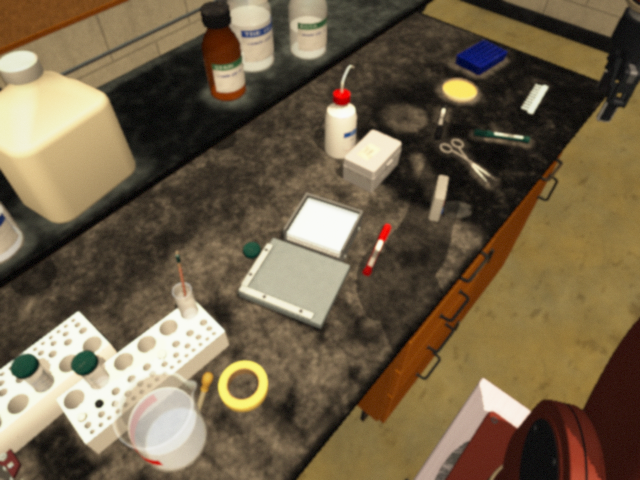

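View pics/side0.png

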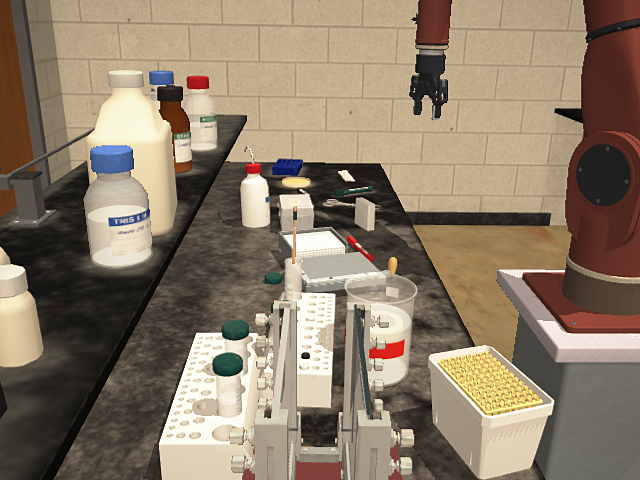

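View pics/wrist0.png

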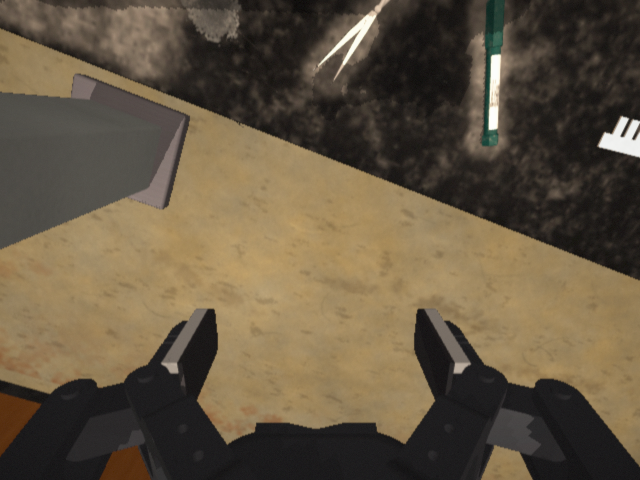

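```bash
cat > h.py <<'E'
from rig import arm, optics, nets
import cv2, numpy as np
from scipy.spatial.transform import Rotation as Rn
def cam(n):
    m=optics.camera_model(n);R,_=cv2.Rodrigues(np.array(m["rvec"],float));return np.array(m["mtx"],float),R,np.array(m["tvec"],float).ravel()
def tool(s=None):
    s=s or arm.sense();w,x,y,z=s["ee_rot"];return s["eef_pos"],Rn.from_quat([x,y,z,w]).as_matrix()
def to_tool(p):
    e,R=tool();return R.T@(np.array(p,float)-e)
def proj(n,P,c=None):
    K,R,t=c or cam(n);q=(np.atleast_2d(P)@R.T+t)@K.T;return q[:,:2]/q[:,2:]
def ray(n,uv,z,c=None):
    K,R,t=c or cam(n);C=-R.T@t;d=(R.T@np.linalg.inv(K)@np.c_[np.atleast_2d(uv),np.ones(len(np.atleast_2d(uv)))].T).T
    return C+d*((z-C[2])/d[:,2:])
E
python3 - <<'E'
from h import *
K,R,t=cam("wrist");C=-R.T@t;e,T=tool();print("cam in tool",T.T@(C-e),"view dir",T.T@R[2]);print(T)
print(to_tool([520,-150,330]))
E
```

```text
cam in tool [  84.38443455   -0.80146962 -131.29390358] view dir [-3.28287586e-01  2.23830536e-04  9.44577795e-01]
[[ 9.33495015e-01  3.58590370e-01 -6.60175929e-05]
 [ 3.58590374e-01 -9.33495013e-01  6.43390833e-05]
 [-3.85557181e-05 -8.37334868e-05 -9.99999996e-01]]
[ 431.64384904 -323.46148366  -87.70292003]
```

```bash
python3 -m creep '[[1,30,-22,0,0],[1,30,-22,0,0],[1,30,-22,0,0],[1,30,-22,0,0],[1,30,-22,0,0],[1,30,-22,0,0],[1,30,-22,0,0],[1,30,-22,0,0],[1,30,-22,0,0],[1,30,-22,0,0]]' 30
python3 - <<'E'
from h import *
print(to_tool([530,-150,190]))
E
```

```text
t: 1.38
eef_pos: [435.6, -289.8, 240.8]
ee_rot: [0.003, 0.985, 0.174, -0.002]
force: [2.3, -0.8, -0.3]
grip_width: -0.3
[136.76301966 -99.30192262  49.79932019]
```

```bash
python3 -m creep '[[1,23,-17,8,0],[1,23,-17,8,0],[1,23,-17,8,0],[1,23,-17,8,0],[1,23,-17,8,0],[1,15,-11,8,0],[1,8,-4,2,0],[1,0,0,0,0],[1,0,0,0,0],[1,0,0,0,0]]'
python3 - <<'E'
from h import *
s=arm.sense();c=cam("wrist")
im=optics.grab_frame("wrist");cv2.imwrite("pics/w1.png",im[:,:,::-1])
print(s["eef_pos"],s["ee_rot"],s["force"]);np.savez("w1.npz",K=c[0],R=c[1],t=c[2])
for th in("magazine","table","seat","plate_top"):
  for d in nets.tip_of("wrist",th)[:2]:
    print(th,round(d["score"],2),np.round(c[1].T@(np.array(d["position"])-c[2]),1))
E
```

```text
t: 2.22
eef_pos: [538.9, -133.1, 191.3]
ee_rot: [0.004, 0.984, 0.18, 0.002]
force: [0.6, 0.8, 0.2]
grip_width: -0.2
[ 538.91960374 -133.05467278  191.29941856] [0.00374364 0.98369957 0.17977327 0.00164411] [0.55804091 0.77863637 0.23923092]
table 0.76 [495.8 -87.5  -2.2]
seat 0.75 [503.9 -77.1  30.1]
plate_top 0.74 [ 536.2 -213.    37. ]
```

View pics/w1.png

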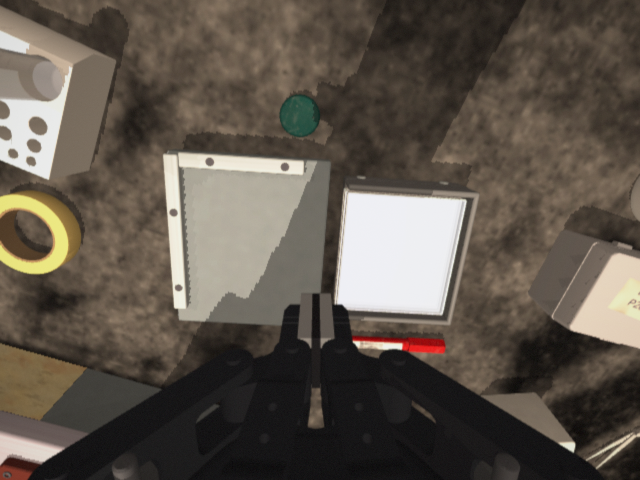

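Run:
```python
import cv2
im=cv2.imread("pics/w1.png")[140:340,155:490]
cv2.imwrite("pics/w1c.png",cv2.resize(im[:, :185],None,fx=3,fy=3,interpolation=cv2.INTER_CUBIC))
cv2.imwrite("pics/w1d.png",cv2.resize(im[:,165:],None,fx=3,fy=3,interpolation=cv2.INTER_CUBIC))
```

```text
(no output)
```

View pics/w1c.png

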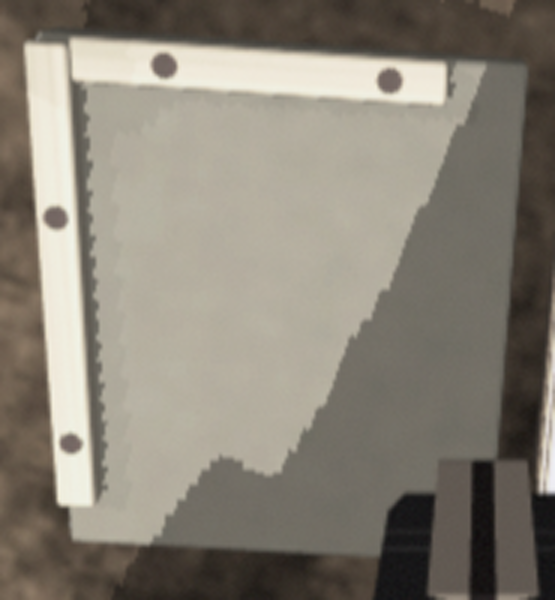

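View pics/w1d.png

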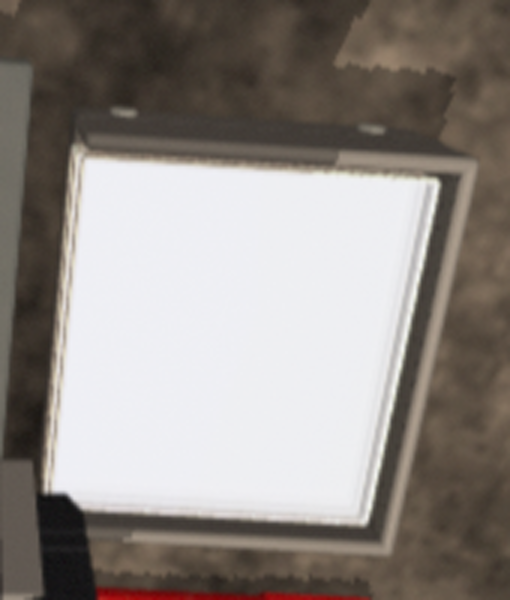

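Run:
```python
from h import *
d=np.load("w1.npz");c=(d["K"],d["R"],d["t"])
P=ray("wrist",[(347.3,190.7),(466,199.3),(442,314.7),(335.7,310)],40,c);print("plate",P.round(1),P.mean(0))
for i in range(4):
  v=P[(i+1)%4]-P[i];print(np.hypot(*v[:2]).round(1),np.degrees(np.arctan2(v[1],v[0])).round(2))
T=ray("wrist",[(330.7,161.7),(321.3,291.7),(281.7,325.3),(179,320)],33.5,c);print("table",T.round(1))
v=T[0]-T[1];print("x dir",np.degrees(np.arctan2(v[1],v[0])))
v=T[3]-T[2];print("y dir",np.degrees(np.arctan2(v[1],v[0])))
F=ray("wrist",[(180,166.7),(303.3,174.7)],41.5,c);v=F[0]-F[1];print("fence",F,np.degrees(np.arctan2(v[1],v[0])))
E=ray("wrist",[(155+72/3,140+45/3),(155+97/3,140+505/3)],41.5,c);v=E[0]-E[1];print("endfence",E,np.degrees(np.arctan2(v[1],v[0])))
e,R=tool();print(e,np.degrees(np.arctan2(R[1,0],R[0,0])))
```

```text
plate [[ 574.8 -147.8   40. ]
 [ 602.9 -242.8   40. ]
 [ 498.1 -275.1   40. ]
 [ 468.  -180.4   40. ]] [ 535.92686442 -211.50826043   40.        ]
99.0 -73.51
109.7 -162.88
99.4 107.61
111.6 16.94
table [[ 591.1 -127.1   33.5]
 [ 477.8 -162.5   33.5]
 [ 430.9 -139.8   33.5]
 [ 402.3  -46.3   33.5]]
x dir 17.353004829067164
y dir 107.02992230935581
fence [[ 545.84585964  -15.67542352   41.5       ]
 [ 574.51516382 -109.53186259   41.5       ]] 106.98576900848875
endfence [[554.47003157 -12.80029453  41.5       ]
 [422.88516319 -52.08413071  41.5       ]] 16.62266435326728
[ 538.94096602 -133.05119918  191.33098381] 20.669211595639812
```

Run:
```python
from h import *
print(to_tool([536,-211.5,75]))
```

```text
[-30.69517254  71.41905757 116.84556485]
```

```bash
python3 -m creep '[[1,-5,12,15,0],[1,-5,12,15,0],[1,-5,12,15,0],[1,-5,12,15,0],[1,-5,12,15,0],[1,-5,8,15,0],[1,0,3,12,0],[1,0,0,6,0.03],[1,0,0,2,0.03],[1,0,0,0,0]]'
python3 - <<'E'
from h import *
s=arm.sense();e,R=tool(s);print(e,np.degrees(np.arctan2(R[1,0],R[0,0])),s["force"],to_tool([536,-211.5,51]))
E
```

```text
t: 3.3
eef_pos: [536.2, -219.2, 79.8]
ee_rot: [0.006, 0.989, 0.145, 0.004]
force: [-0.2, 0.3, -0.8]
grip_width: 0.0
[ 536.22186299 -219.22012437   79.83648522] 16.712879484475252 [-0.2315801   0.33038127 -0.75623427] [ 1.80890745 -7.81803423 28.7541061 ]
```

```bash
python3 -m creep '[[1,1,-4,5,0],[1,1,-4,5,0],[1,0,0,5,0],[1,0,0,4,0],[1,0,0,3,0],[1,0,0,2,0],[1,0,0,0,0],[1,0,0,0,0],[1,0,0,0,0],[1,0,0,0,0]]'
python3 - <<'E'
from h import *
s=arm.sense();e,R=tool(s);print(e,R[:,2],s["force"],to_tool([536,-211.5,51]))
im=optics.grab_frame("side");cv2.imwrite("pics/s2.png",cv2.resize(im[180:320,220:420,::-1],None,fx=4,fy=4))
E
```

```text
t: 4.13
eef_pos: [537.3, -209.2, 54.4]
ee_rot: [0.006, 0.989, 0.148, 0.005]
force: [0.2, 0.4, -0.3]
grip_width: -0.3
[ 537.28534113 -209.16729893   54.41260309] [ 0.01223819 -0.01024213 -0.99987265] [ 0.15396328  0.42769176 -0.31882778] [-1.94145845  1.80873908  3.4203301 ]
```

View pics/s2.png

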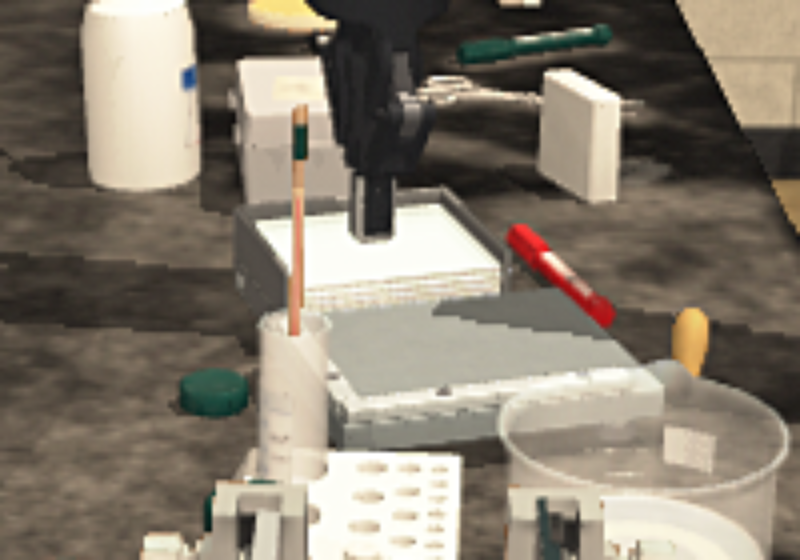

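The side view shows the shut fingertips (about crop pixel 375,240) standing just above the middle of the top plate. Next I lower them to touch.

```bash
python3 -m creep '[[1,0,0,1,0],[1,0,0,1,0],[1,0,0,1,0],[1,0,0,0.5,0],[1,0,0,0.5,0],[1,0,0,0.5,0],[1,0,0,0,0],[1,0,0,0,0],[1,0,0,0,0],[1,0,0,0,0]]'
python3 - <<'E'
from h import *
s=arm.sense();e,R=tool(s);print(e,s["force"],R[:,2])
E
```

```text
t: 5.02
eef_pos: [538.2, -209.8, 51.4]
ee_rot: [0.007, 0.989, 0.148, 0.006]
force: [0.7, 0.4, -0.0]
grip_width: -0.2
[ 538.1770722  -209.75437748   51.36885875] [ 0.72265194  0.40004204 -0.00786383] [ 0.01420922 -0.01136296 -0.99983448]
```

```bash
python3 -m creep '[[1,0,0,0.5,0],[1,0,0,0.5,0],[1,0,0,0.5,0],[1,0,0,0.5,0],[1,0,0,0.5,0],[1,0,0,0.5,0],[1,0,0,0.5,0],[1,0,0,0.5,0],[1,0,0,0.5,0],[1,0,0,0.5,0]]'
python3 - <<'E'
from h import *
s=arm.sense();e,R=tool(s);print(e,s["force"],R[:,2])
E
```

```text
t: 5.85
eef_pos: [539.8, -210.2, 51.2]
ee_rot: [0.008, 0.989, 0.148, 0.007]
force: [-2.3, 0.9, 7.1]
grip_width: -0.5
[ 539.76363886 -210.2131457    51.22380281] [-2.27021413  0.85578446  7.09993977] [ 0.01681462 -0.01337206 -0.9997692 ]
```

```bash
python3 -m creep '[[1,-0.2,-1,0.4,0],[1,-0.2,-2,0.4,0],[1,-0.2,-3,0.4,0],[1,-0.2,-3,0.4,0],[1,-0.2,-3,0.4,0],[1,-0.2,-3,0.4,0],[1,-0.2,-3,0.4,0],[1,-0.2,-3,0.4,0],[1,-0.2,-3,0.4,0],[1,-0.2,-3,0.4,0]]'
cat > st.py <<'E'
from h import *
def st():
    s=arm.sense();e,R=tool(s);a=np.radians(17);u=np.array([np.cos(a),np.sin(a)]);v=np.array([-u[1],u[0]])
    f=s["force"];print("t%.2f e %s u %.1f v %.1f yaw %.2f f(u,v,z) %.1f %.1f %.1f tilt %s"%(s["t"],e.round(1),u@e[:2],v@e[:2],np.degrees(np.arctan2(R[1,0],R[0,0])),u@f[:2],v@f[:2],f[2],R[:2,2].round(3)))
st()
E
python3 st.py
```

```text
t: 6.68
eef_pos: [534.2, -187.8, 51.3]
ee_rot: [0.012, 0.989, 0.146, 0.013]
force: [-0.2, -3.5, 6.0]
grip_width: 0.5
t6.68 e [ 534.2 -187.8   51.3] u 456.0 v -335.8 yaw 16.85 f(u,v,z) -1.2 -3.3 6.0 tilt [ 0.029 -0.021]
```

```bash
python3 - <<'E'
from h import *
im=optics.grab_frame("wrist");cv2.imwrite("pics/w3.png",im[:,:,::-1])
im=optics.grab_frame("side");cv2.imwrite("pics/s3.png",cv2.resize(im[180:320,220:420,::-1],None,fx=4,fy=4))
E
python3 st.py
```

```text
t6.78 e [ 534.1 -187.3   51.3] u 456.0 v -335.3 yaw 16.87 f(u,v,z) -1.5 -0.9 7.2 tilt [ 0.028 -0.021]
```

View pics/w3.png

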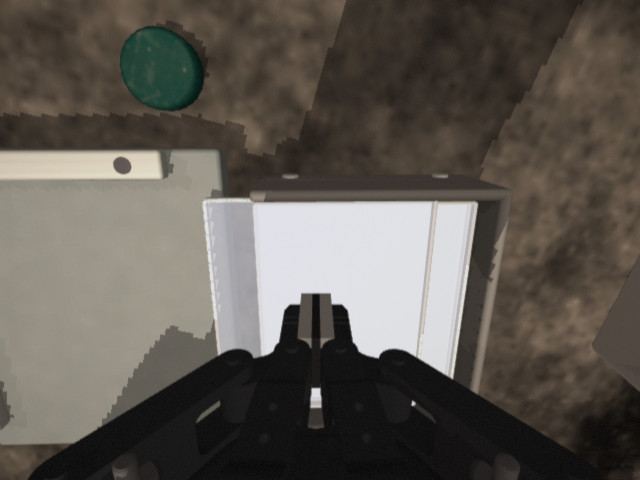

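View pics/s3.png

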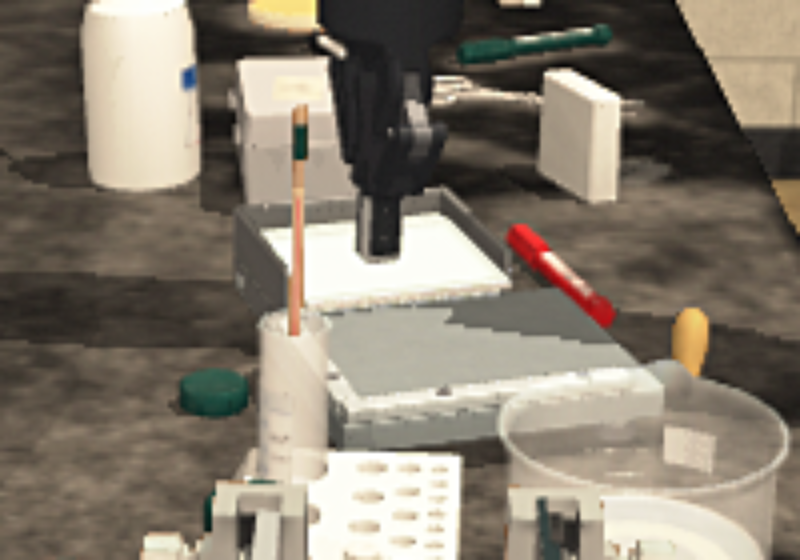

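```bash
python3 -m creep '[[1,0,-3,0.3,0],[1,0,-5,0.3,0],[1,0,-5,0.3,0],[1,0,-5,0.3,0],[1,0,-5,0.3,0],[1,0,-5,0.4,0],[1,0,-5,0.4,0],[1,0,-5,0.4,0],[1,0,-5,0.4,0],[1,0,-5,0.4,0]]'; python3 st.py
```

```text
t: 7.62
eef_pos: [522.4, -143.0, 50.1]
ee_rot: [0.016, 0.989, 0.145, 0.016]
force: [-0.6, -2.6, 6.7]
grip_width: 0.1
t7.62 e [ 522.4 -143.    50.1] u 457.8 v -289.5 yaw 16.70 f(u,v,z) -1.4 -2.3 6.7 tilt [ 0.037 -0.028]
```

```bash
python3 -m creep '[[1,-0.2,-4,0.3,0],[1,-0.2,-5,0.3,0],[1,-0.2,-5,0.4,0],[1,-0.2,-5,0.4,0],[1,-0.2,-5,0.4,0],[1,-0.2,-5,0.4,0],[1,-0.2,-5,0.5,0],[1,-0.2,-4,0.5,0],[1,-0.2,-2,0.5,0],[1,0,0,0.3,0]]'
python3 - <<'E'
from st import *
im=optics.grab_frame("wrist");cv2.imwrite("pics/w4.png",im[:,:,::-1])
im=optics.grab_frame("side");cv2.imwrite("pics/s4.png",cv2.resize(im[180:320,220:420,::-1],None,fx=4,fy=4))
E
```

```text
t: 8.45
eef_pos: [511.8, -101.1, 47.5]
ee_rot: [0.018, 0.989, 0.146, 0.02]
force: [-0.0, -1.2, 5.6]
grip_width: -0.2
t8.45 e [ 511.8 -101.1   47.5] u 459.9 v -246.3 yaw 16.84 f(u,v,z) -0.4 -1.1 5.6 tilt [ 0.046 -0.031]
```

View pics/w4.png

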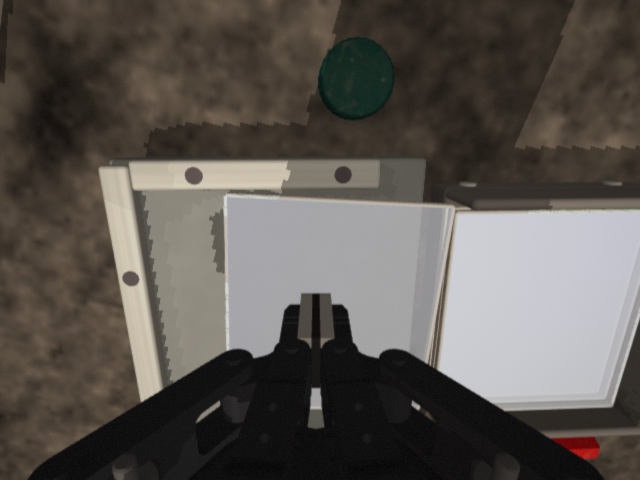

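View pics/s4.png

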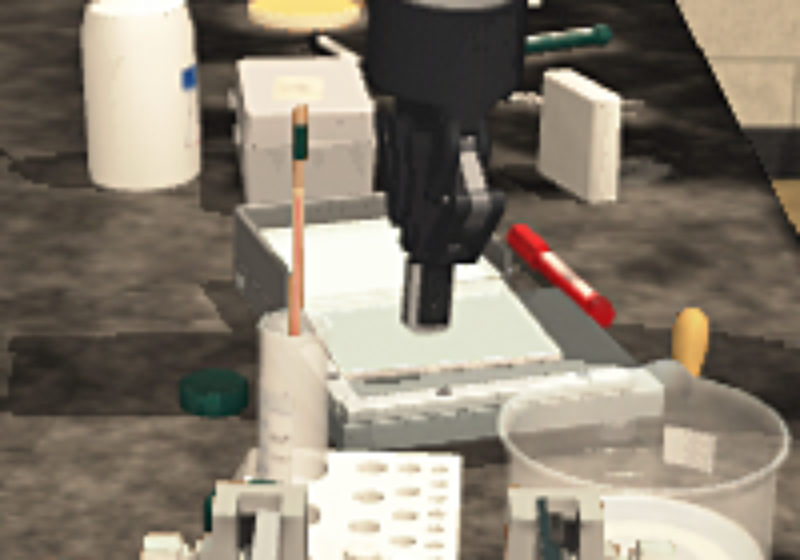

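Run:
```python
from h import *
c=cam("wrist");np.savez("w4.npz",K=c[0],R=c[1],t=c[2])
ang=lambda P:np.degrees(np.arctan2(*(P[1]-P[0])[1::-1])).round(2)
P=ray("wrist",[(452,206.5),(226,196)],36.3,c);print("plate",P,ang(P))
P=ray("wrist",[(229,350),(226,196)],36.3,c);print("lead edge",P,ang(P))
P=ray("wrist",[(378,188.5),(137,190)],39,c);print("fence",P,ang(P))
P=ray("wrist",[(158,370),(130,190)],39,c);print("endf",P,ang(P))
im=cv2.imread("pics/w4.png")[140:400,90:490]
cv2.imwrite("pics/w4c.png",cv2.resize(im,None,fx=2,fy=2,interpolation=cv2.INTER_CUBIC))
```

```text
plate [[ 575.50155983 -143.74097118   36.3       ]
 [ 552.76586171  -49.92723782   36.3       ]] 103.62
lead edge [[480.36866937 -67.40041125  36.3       ]
 [552.76586171 -49.92723782  36.3       ]] 13.57
fence [[ 573.97522117 -109.43344562   39.        ]
 [ 545.79545787  -15.78708601   39.        ]] 106.75
endf [[462.89890862 -37.70539322  39.        ]
 [545.01778285 -13.14180758  39.        ]] 16.65
```

View pics/w4c.png

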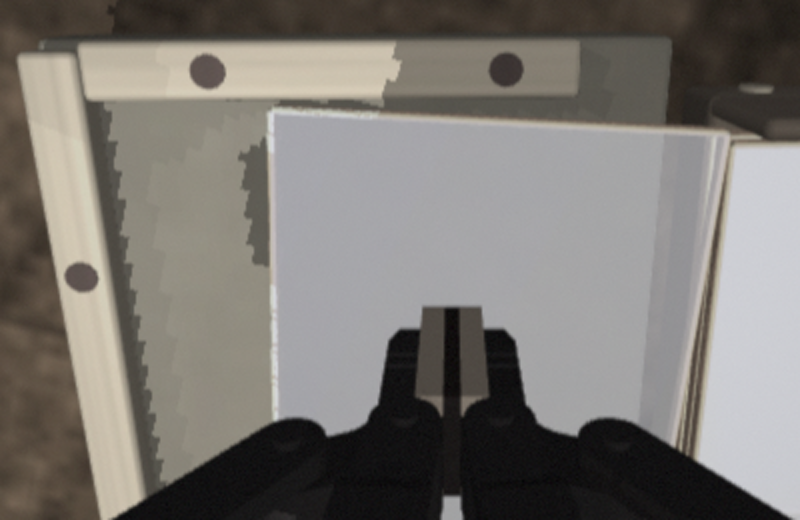

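The wrist view shows the plate on the table but turned about 3° clockwise: top edge from (452,206) to (226,196), against a level fence. I'll twist it back with the fingers pressed on it.

```bash
python3 -m creep '[[1,0,-1,0.4,-0.015],[1,0,-1,0.4,-0.015],[1,0,-1,0.4,-0.015],[1,0,-1,0.4,-0.015],[1,0,-1,0.4,-0.015],[1,0,0,0.4,0],[1,0,0,0.3,0],[1,0,0,0.3,0],[1,0,0,0.2,0],[1,0,0,0.2,0]]'
cat > look.py <<'E'
from st import *
import sys
c=cam("wrist");im=optics.grab_frame("wrist");k=sys.argv[1];np.savez(k+".npz",K=c[0],R=c[1],t=c[2])
cv2.imwrite(f"pics/{k}.png",im[:,:,::-1])
cv2.imwrite(f"pics/{k}c.png",cv2.resize(im[120:420,90:490,::-1],None,fx=2,fy=2,interpolation=cv2.INTER_CUBIC))
E
python3 look.py w5
```

```text
t: 9.38
eef_pos: [512.8, -100.2, 47.5]
ee_rot: [0.021, 0.982, 0.185, 0.021]
force: [-1.9, 0.6, 7.3]
grip_width: -0.1
t9.38 e [ 512.8 -100.2   47.5] u 461.1 v -245.7 yaw 21.38 f(u,v,z) -1.7 1.2 7.3 tilt [ 0.049 -0.033]
```

View pics/w5c.png

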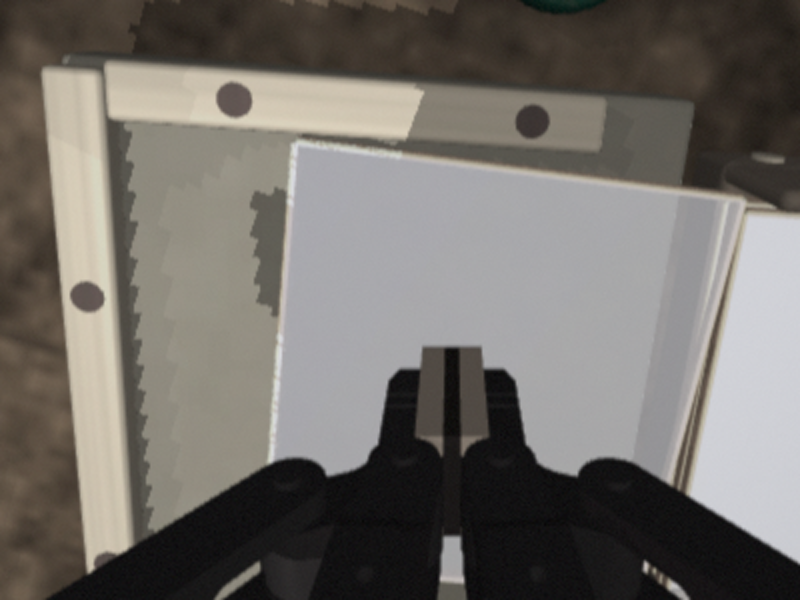

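```bash
cat > pl.py <<'E'
from h import *
def plate(k,tl,tr,z=36.3):
    d=np.load(k+".npz");c=(d["K"],d["R"],d["t"])
    f=lambda p:(90+p[0]/2,120+p[1]/2)
    A=ray("wrist",[f(tl),f(tr)],z,c)[:,:2];v=(A[0]-A[1]);L=np.hypot(*v);v/=L;u=np.array([v[1],-v[0]])
    C=A[0]-50*v-55*u;a=np.radians(16.9);U=np.array([np.cos(a),np.sin(a)]);V=np.array([-U[1],U[0]])
    print("len",L.round(1),"yaw",np.degrees(np.arctan2(u[1],u[0])).round(2),"C",C.round(1),"uv",(U@C).round(1),(V@C).round(1));return C
E
python3 - <<'E'
from pl import *
C=plate("w5",(295,142),(742,197));print(to_tool([*C,52]))
E
```

```text
len 97.0 yaw 13.71 C [ 511.7 -111. ] uv 457.3 -254.9
[-4.8579705   9.87321598 -4.19217646]
```

```bash
python3 -m creep '[[1,0,0,-3,0],[1,0,0,-3,0.04],[1,-1,4,0,0.04],[1,-2,4,0,0],[1,-1,2,0,0],[1,0,0,0,0],[1,0,0,1,0],[1,0,0,1,0],[1,0,0,1,0],[1,0,0,1,0]]'; python3 st.py
```

```text
t: 10.27
eef_pos: [509.5, -111.6, 47.8]
ee_rot: [0.019, 0.989, 0.147, 0.019]
force: [0.6, -0.0, -0.0]
grip_width: -0.0
t10.27 e [ 509.5 -111.6   47.8] u 454.6 v -255.7 yaw 16.95 f(u,v,z) 0.5 -0.2 -0.0 tilt [ 0.044 -0.032]
```

```bash
python3 -m creep '[[1,0,0,0.5,0],[1,0,0,0.5,0],[1,0,0,0.5,0],[1,0,-1,0.5,0],[1,0,-3,0.5,0],[1,0,-4,0.5,0],[1,0,-4,0.5,0],[1,0,-4,0.5,0],[1,0,-4,0.5,0],[1,0,-3,0.5,0]]'; python3 look.py w6
```

```text
t: 11.1
eef_pos: [507.8, -93.6, 47.5]
ee_rot: [0.024, 0.989, 0.146, 0.024]
force: [-0.7, -2.6, 5.8]
grip_width: 0.0
t11.10 e [507.8 -93.6  47.5] u 458.2 v -237.9 yaw 16.90 f(u,v,z) -1.4 -2.3 5.8 tilt [ 0.054 -0.04 ]
```

View pics/w6c.png

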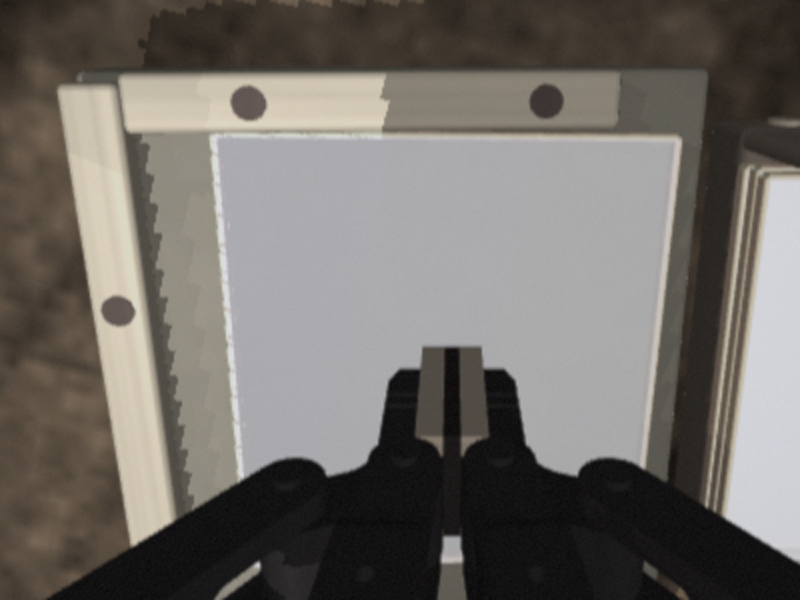

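Run:
```python
from pl import *
C=plate("w6",(211,136),(681,138));print(to_tool([*C,47.5]))
```

```text
len 98.6 yaw 16.11 C [509.5 -92.8] uv 460.5 -236.9
[1.76707988 0.22369276 0.10423617]
```

```bash
python3 -m creep '[[1,0,-3,0.4,0],[1,0,-3,0.4,0],[1,0,-3,0.4,0],[1,0,-3,0.4,0],[1,0,-2,0.4,0],[1,0,-2,0.4,0],[1,0,-1.5,0.4,0],[1,0,-1.5,0.4,0],[1,0,-1,0.4,0],[1,0,-1,0.4,0]]'; python3 look.py w7
```

```text
t: 11.98
eef_pos: [506.6, -76.5, 47.6]
ee_rot: [0.028, 0.988, 0.146, 0.029]
force: [-0.4, -2.6, 6.1]
grip_width: 0.1
t11.98 e [506.6 -76.5  47.6] u 462.1 v -221.3 yaw 16.90 f(u,v,z) -1.2 -2.4 6.1 tilt [ 0.065 -0.048]
```

View pics/w7c.png

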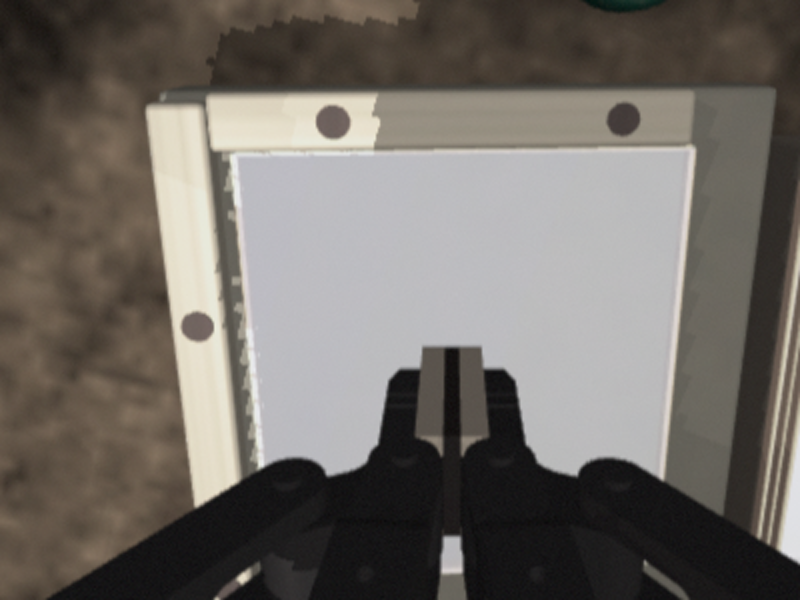

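```bash
python3 -m creep '[[1,0,-1.2,0.4,0],[1,0,-1.2,0.4,0],[1,0,-1.2,0.4,0],[1,0,-1.2,0.4,0],[1,0,-1.2,0.4,0],[1,0,-1.2,0.4,0],[1,0,-1.2,0.4,0],[1,0.5,-1,0.4,0],[1,0.5,-1,0.4,0],[1,0.5,-1,0.4,0]]'; python3 look.py w8
```

```text
t: 12.87
eef_pos: [509.4, -68.4, 47.6]
ee_rot: [0.032, 0.988, 0.145, 0.033]
force: [-0.6, -1.9, 6.6]
grip_width: -0.2
t12.87 e [509.4 -68.4  47.6] u 467.2 v -214.3 yaw 16.86 f(u,v,z) -1.2 -1.6 6.6 tilt [ 0.075 -0.054]
```

View pics/w8c.png

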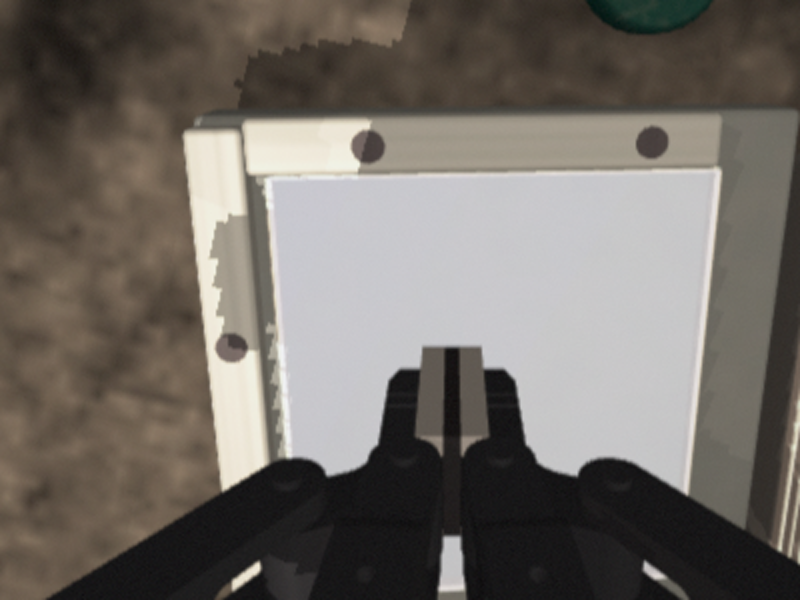

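```bash
cat > gap.py <<'E'
from h import *
a=np.radians(16.9);U=np.array([np.cos(a),np.sin(a)]);V=np.array([-U[1],U[0]])
def uv(k,p,z,off=(90,120),s=2):
    d=np.load(k+".npz");c=(d["K"],d["R"],d["t"])
    P=ray("wrist",[(off[0]+x/s,off[1]+y/s) for x,y in p],z,c)[:,:2];return np.c_[P@U,P@V].round(1)
E
python3 - <<'E'
from gap import *
for z in(31.5,33):
  print("z",z,"endf",uv("w8",[(244,155),(268,450)],z+8),"plate lead",uv("w8",[(265,180),(289,440)],z+5).tolist(),"sidef",uv("w8",[(250,175),(720,168)],z+8).tolist(),"plate side",uv("w8",[(265,179),(719,170)],z+5).tolist())
E
python3 - <<'E'
import cv2
im=cv2.imread("pics/w8.png")[170:350,170:300];cv2.imwrite("pics/w8z.png",cv2.resize(im,None,fx=4,fy=3.3,interpolation=cv2.INTER_CUBIC))
E
```

```text
z 31.5 endf [[ 521.8 -171.4]
 [ 453.4 -171. ]] plate lead [[516.0, -174.6], [454.0, -175.4]] sidef [[517.7, -172.2], [517.4, -271.7]] plate side [[516.2, -174.6], [516.4, -272.9]]
z 33 endf [[ 522.1 -171.7]
 [ 454.4 -171.4]] plate lead [[516.3, -174.9], [454.9, -175.7]] sidef [[518.0, -172.6], [517.7, -270.9]] plate side [[516.5, -174.9], [516.7, -272.2]]
```

View pics/w8z.png

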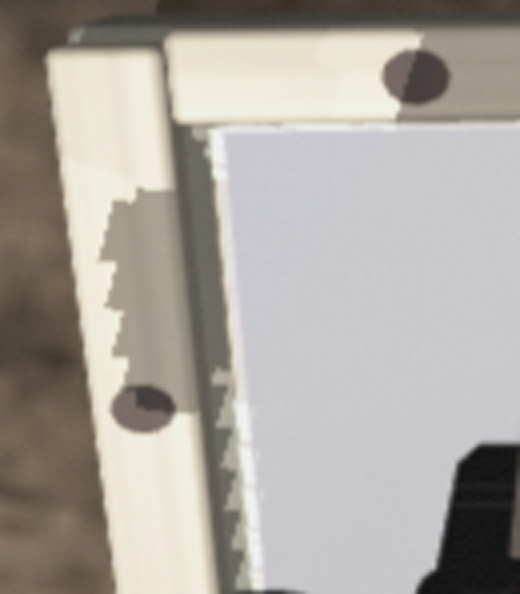

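```bash
python3 - <<'E'
from gap import *
z=31.5
print("endf",uv("w7",[(207,130),(242,450)],z+8),"plate lead",uv("w7",[(232,153),(262,450)],z+5).tolist(),"plate side",uv("w7",[(232,153),(693,147)],z+5).tolist())
print("tail w8",uv("w8",[(719,170)],z+5),"mag plate?")
E
python3 - <<'E'
from h import *
im=optics.grab_frame("side");cv2.imwrite("pics/s8.png",cv2.resize(im[200:320,260:420,::-1],None,fx=5,fy=5,interpolation=cv2.INTER_CUBIC))
E
```

```text
endf [[ 521.8 -171.3]
 [ 448.3 -171.9]] plate lead [[516.6, -175.1], [446.1, -175.7]] plate side [[516.6, -175.1], [516.6, -272.9]]
tail w8 [[ 516.4 -272.9]] mag plate?
```

View pics/s8.png

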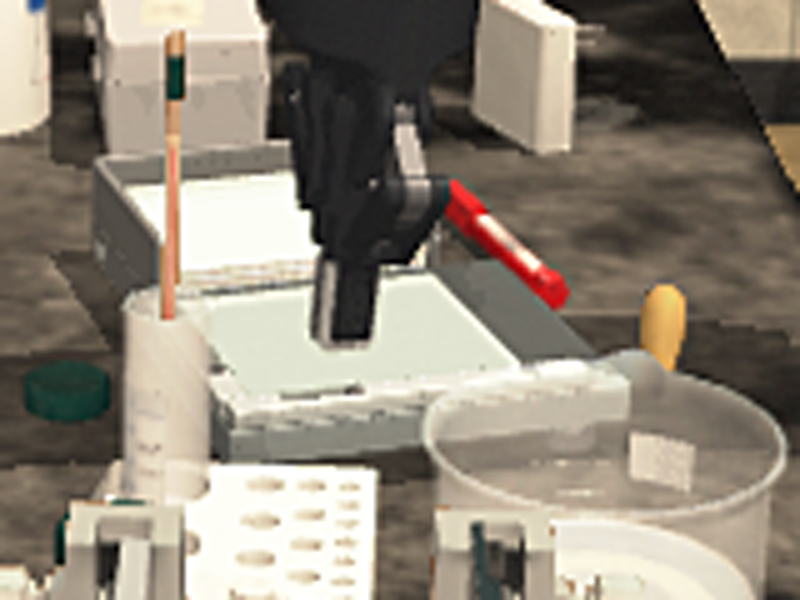

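```bash
python3 -m creep '[[1,0,0,-4,0],[1,0,0,-6,0],[1,0,-5,-8,0],[1,0,-10,-8,0],[1,0,-10,-8,0],[1,0,-10,-5,0],[1,0,-8,0,0],[1,0,-4,0,0],[1,0,0,0,0],[1,0,0,0,0]]'; python3 look.py w9
```

```text
t: 13.8
eef_pos: [490.4, -12.6, 87.0]
ee_rot: [0.032, 0.988, 0.148, 0.033]
force: [0.4, -0.1, -0.4]
grip_width: -0.1
t13.80 e [490.4 -12.6  87. ] u 465.3 v -155.4 yaw 17.13 f(u,v,z) 0.3 -0.2 -0.4 tilt [ 0.075 -0.053]
```

View pics/w9c.png

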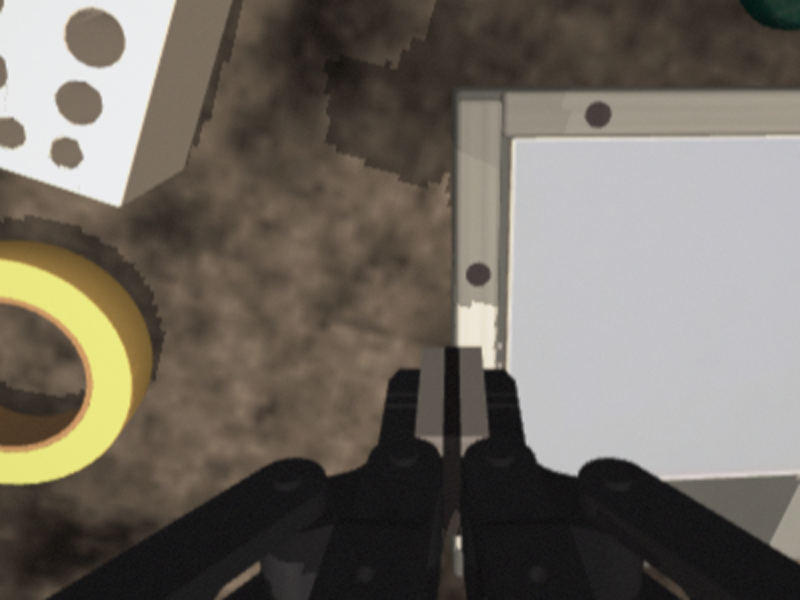

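Run:
```python
from gap import *
z=31.5
print("endf",uv("w9",[(504,140),(499,350)],z+8),"plate lead",uv("w9",[(511,141),(509,350)],z+5).tolist(),"side",uv("w9",[(600,136),(780,134)],z+8).tolist(),"plate side",uv("w9",[(600,139),(780,137)],z+5).tolist())
K=np.load("w9.npz");C=-K["R"].T@K["t"];print("cam",U@C[:2],V@C[:2],C[2])
im=cv2.imread("pics/w9.png")[170:320,300:400];cv2.imwrite("pics/w9z.png",cv2.resize(im,None,fx=5,fy=4,interpolation=cv2.INTER_CUBIC))
```

```text
endf [[ 516.6 -171.4]
 [ 456.  -171.3]] plate lead [[515.9, -173.8], [454.5, -174.7]] side [[517.4, -197.2], [517.5, -247.1]] plate side [[516.2, -198.2], [516.3, -248.9]]
cam 542.2500261994868 -143.9798731648603 222.4833272009177
```

View pics/w9z.png

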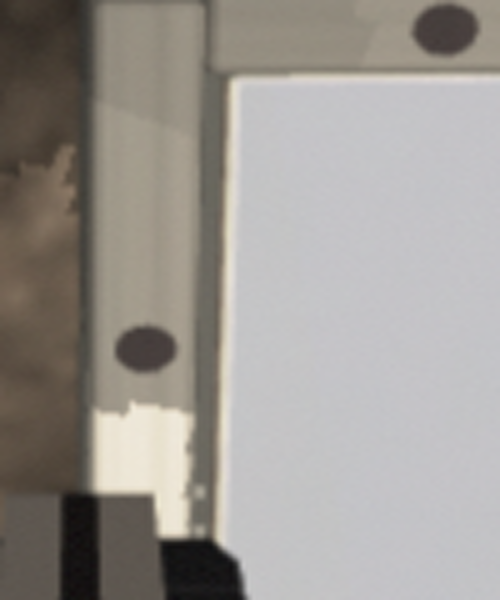

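Run:
```python
from gap import *
p=461*U-226*V;print(p,to_tool([*p,52]))
e,R=tool();print(R.T@np.array([*V,0]),R.T@np.array([*U,0]),R.T@[0,0,-1])
```

```text
[506.789758   -82.22615875] [-6.72485855 68.55854432 39.64841378]
[ 0.00383763 -0.99737513 -0.07230579] [ 9.98409562e-01 -2.45451113e-04  5.63762993e-02] [-0.05624607 -0.07240714  0.99578792]
```

```bash
python3 -m creep '[[1,-1,12,0,0],[1,-1,14,3,0],[1,-1,14,6,0],[1,-1,12,8,0],[1,-1,8,8,0],[1,-1,3,6,0],[1,0,0,3,0],[1,0,0,1,0],[1,0,0,0,0],[1,0,0,0,0]]'; python3 st.py
```

```text
t: 14.68
eef_pos: [504.7, -80.4, 50.8]
ee_rot: [0.031, 0.988, 0.147, 0.031]
force: [-0.4, 0.3, -0.1]
grip_width: 0.1
t14.68 e [504.7 -80.4  50.8] u 459.1 v -224.4 yaw 17.02 f(u,v,z) -0.3 0.4 -0.1 tilt [ 0.07  -0.052]
```

```bash
python3 -m creep '[[1,0,0,1,0],[1,0,0,1,0],[1,0,0,1,0],[1,-0.2,0,0.7,0],[1,-0.4,-0.5,0.6,0],[1,-0.5,-2,0.6,0],[1,-0.5,-2,0.6,0],[1,-0.5,-2,0.6,0],[1,-0.4,-1,0.6,0],[1,-0.4,-1,0.5,0]]'; python3 look.py w10
```

```text
t: 15.52
eef_pos: [504.6, -75.1, 47.8]
ee_rot: [0.034, 0.988, 0.147, 0.036]
force: [0.3, -1.7, 4.1]
grip_width: -0.1
t15.52 e [504.6 -75.1  47.8] u 460.6 v -219.3 yaw 17.08 f(u,v,z) -0.2 -1.7 4.1 tilt [ 0.081 -0.057]
```

View pics/w10c.png

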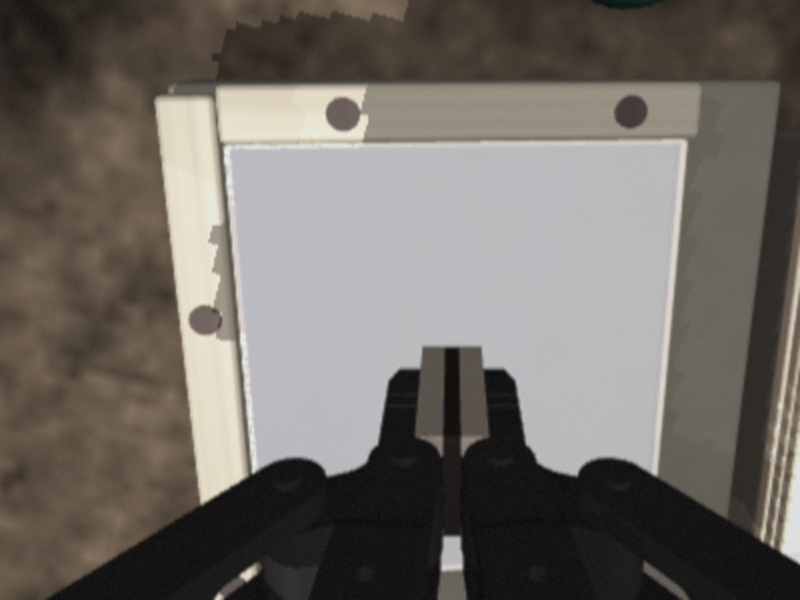

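```bash
cat > m.py <<'E'
from gap import *
E
python3 - <<'E'
from gap import *
z=31.5
print("endf",uv("w10",[(218,140),(247,450)],z+8),"plate lead",uv("w10",[(224,148),(252,450)],z+5).tolist(),"side",uv("w10",[(225,143),(690,137)],z+8).tolist(),"plate side",uv("w10",[(224,147),(686,141)],z+5).tolist())
im=cv2.imread("pics/w10.png")[175:320,180:300];cv2.imwrite("pics/w10z.png",cv2.resize(im,None,fx=5,fy=4,interpolation=cv2.INTER_CUBIC))
E
```

```text
endf [[ 518.2 -171.3]
 [ 447.  -171.4]] plate lead [[516.1, -171.6], [445.1, -171.8]] side [[517.6, -172.6], [517.7, -269.5]] plate side [[516.3, -171.6], [516.4, -270.0]]
```

View pics/w10z.png

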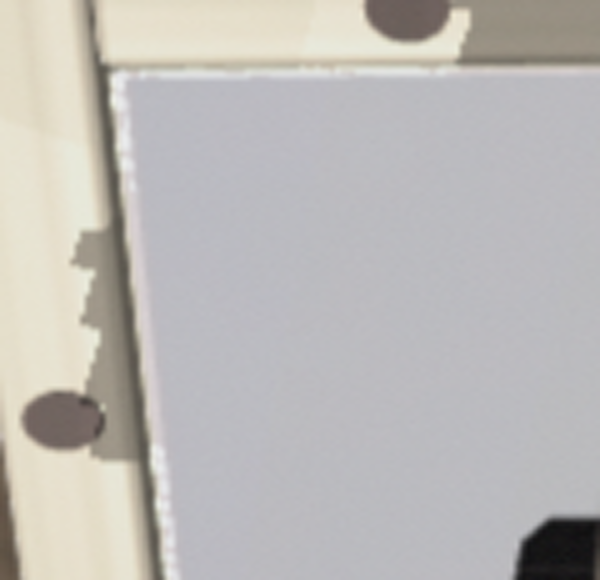

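```bash
python3 -m creep '[[1,0.3,-0.3,0.6,0],[1,0.8,-0.3,0.6,0],[1,1,-0.3,0.6,0],[1,1,-0.3,0.6,0],[1,1,-0.3,0.6,0],[1,1,-0.5,0.6,0],[1,0.5,-1,0.6,0],[1,0.3,-1,0.6,0],[1,0.3,-1,0.5,0],[1,0.3,-0.5,0.5,0]]'; python3 look.py w11
python3 - <<'E'
from gap import *
im=cv2.imread("pics/w11.png")[165:315,170:450];cv2.imwrite("pics/w11z.png",cv2.resize(im,None,fx=2.8,fy=4,interpolation=cv2.INTER_CUBIC))
E
```

```text
t: 16.4
eef_pos: [505.0, -74.6, 47.6]
ee_rot: [0.039, 0.988, 0.144, 0.03]
force: [-3.4, -2.5, 10.1]
grip_width: -0.0
t16.40 e [505.  -74.6  47.6] u 461.1 v -219.0 yaw 16.73 f(u,v,z) -4.0 -1.4 10.1 tilt [ 0.071 -0.068]
```

View pics/w11z.png

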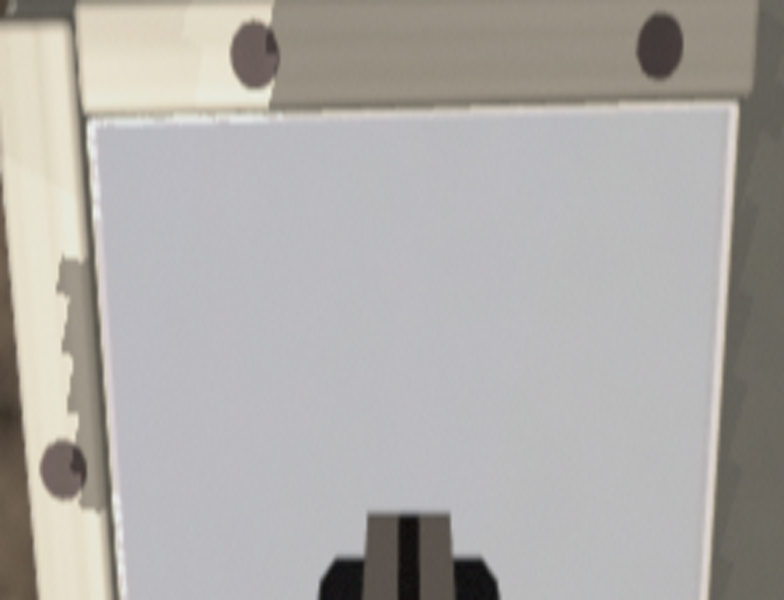

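View pics/w11c.png

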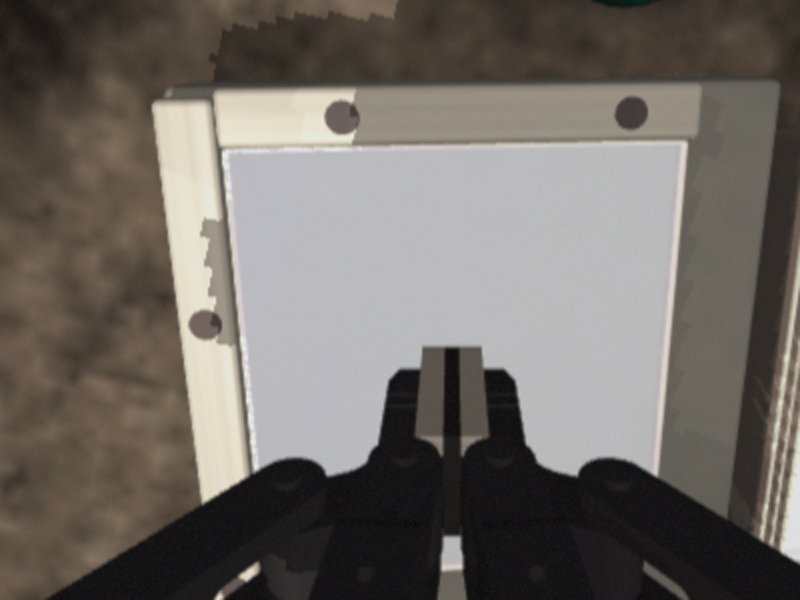

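```bash
python3 -m creep '[[1,0,-1,0.4,0],[1,0,-1.2,0.4,0],[1,0,-1.2,0.5,0],[1,0,-1.2,0.5,0],[1,0,-1.2,0.5,0],[1,0,-1,0.4,0],[1,0.5,-1,0.4,0],[1,0.5,-0.6,0.3,0],[1,0.3,-0.5,0,0],[1,0.2,-0.3,-0.5,0]]'; python3 look.py w12
```

```text
t: 17.28
eef_pos: [506.8, -69.7, 48.3]
ee_rot: [0.042, 0.988, 0.143, 0.033]
force: [-0.1, -0.4, -0.6]
grip_width: -0.1
t17.28 e [506.8 -69.7  48.3] u 464.3 v -214.8 yaw 16.55 f(u,v,z) -0.2 -0.4 -0.6 tilt [ 0.077 -0.074]
```

```bash
python3 -m creep '[[1,0,0,-1,0],[1,0,0,-3,0],[1,0,0,-8,0],[1,0,0,-10,0],[1,0,0,-12,0],[1,0,0,-12,0],[1,0,0,-12,0],[1,0,0,-6,0],[1,0,0,0,0],[1,0,0,0,0]]'; python3 look.py w13
python3 - <<'E'
from gap import *
im=cv2.imread("pics/w13.png")
cv2.imwrite("pics/w13f.png",im)
E
```

```text
t: 18.17
eef_pos: [500.7, -62.6, 118.6]
ee_rot: [0.041, 0.988, 0.144, 0.033]
force: [0.3, -0.3, -0.5]
grip_width: 0.0
t18.17 e [500.7 -62.6 118.6] u 460.5 v -206.2 yaw 16.67 f(u,v,z) 0.2 -0.4 -0.5 tilt [ 0.076 -0.072]
```

View pics/w13c.png

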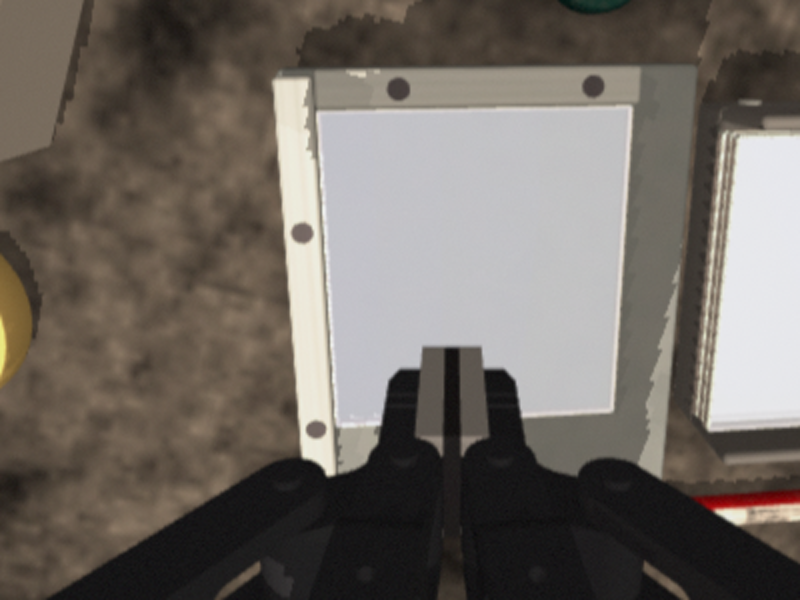

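Run:
```python
from gap import *
z=31.5
print("endf",uv("w13",[(313,110),(331,430)],z+8).tolist(),"lead",uv("w13",[(317,111),(337,427)],z+5).tolist(),"sidef",uv("w13",[(320,106),(638,102)],z+8).tolist(),"side",uv("w13",[(318,110),(632,106)],z+5).tolist(),"others",uv("w13",[(632,106),(613,410),(337,427)],z+5).tolist())
print("plate3 lead",uv("w13",[(735,134),(708,430)],35).tolist())
im=cv2.imread("pics/w13.png")
cv2.imwrite("pics/w13z.png",cv2.resize(im[150:345,220:420],None,fx=3.9,fy=3,interpolation=cv2.INTER_CUBIC))
cv2.imwrite("pics/w13y.png",cv2.resize(im[140:360,400:600],None,fx=3.5,fy=2.7,interpolation=cv2.INTER_CUBIC))
```

```text
endf [[517.2, -170.8], [408.6, -170.1]] lead [[516.6, -171.7], [407.8, -171.9]] sidef [[518.3, -172.9], [517.9, -270.9]] side [[516.9, -172.0], [516.4, -270.1]] others [[516.4, -270.1], [408.5, -270.2], [407.8, -171.9]]
plate3 lead [[506.7, -305.9], [397.1, -307.5]]
```

View pics/w13z.png

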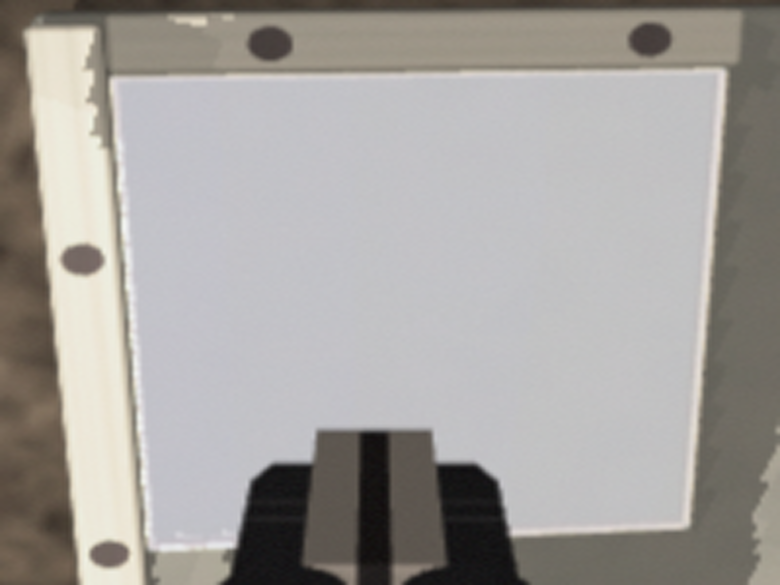

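View pics/w13y.png

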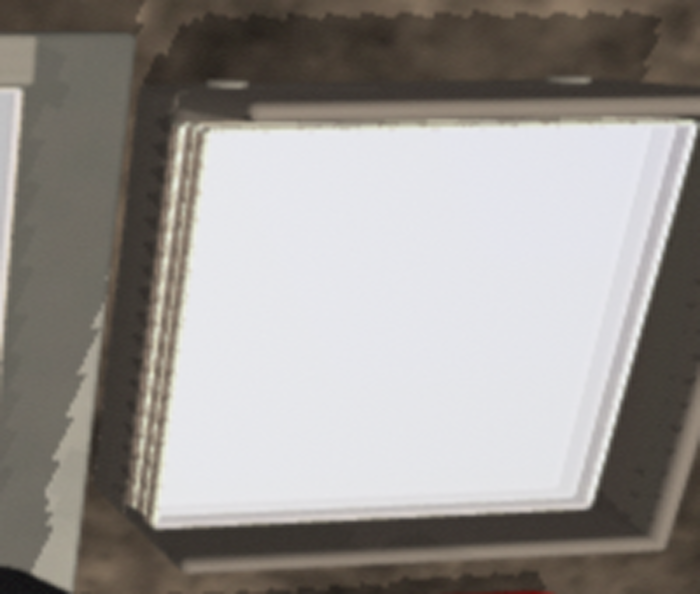

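```bash
python3 -m creep '[[1,-4,-5,7,0],[1,-4,-5,7,0],[1,-4,-5,7,0],[1,-4,-5,7,0],[1,-3,-3,5,0],[1,-1,-1,2,0],[1,0,0,0,0],[1,0,0,0,0],[1,0,0,0,0],[1,0,0,0,0]]'; python3 look.py w14
python3 - <<'E'
from gap import *
d=np.load("w14.npz");C=-d["R"].T@d["t"];print(U@C[:2],V@C[:2],C[2])
p=proj("wrist",[[*(517*U-171*V),38]],(d["K"],d["R"],d["t"]))[0];print(p)
im=cv2.imread("pics/w14.png");x,y=int(p[0]),int(p[1])
cv2.imwrite("pics/w14z.png",cv2.resize(im[max(0,y-40):y+110,x-40:x+160],None,fx=4,fy=4,interpolation=cv2.INTER_CUBIC))
E
```

```text
t: 19.05
eef_pos: [471.6, -45.9, 72.4]
ee_rot: [0.04, 0.988, 0.144, 0.029]
force: [-0.1, 0.9, -0.2]
grip_width: 0.2
t19.05 e [471.6 -45.9  72.4] u 437.6 v -181.8 yaw 16.71 f(u,v,z) 0.2 0.9 -0.2 tilt [ 0.069 -0.071]
516.1243175249422 -168.92154168250897 206.8634736614526
[287.97371607 133.62533404]
```

View pics/w14z.png

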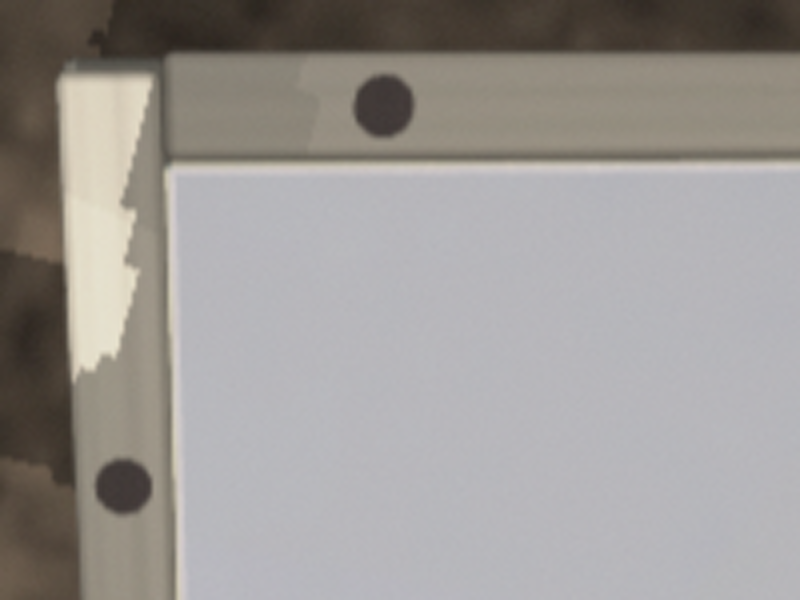

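Seen straight down, the plate's corner (crop 170,163) lies against both fences, with a dark line of at most one pixel (about 0.5 mm) and parallel edges. I'll retreat now and do a last check.

```bash
python3 -m creep '[[1,0,0,-10,0],[1,0,0,-15,0],[1,0,0,-20,0],[1,0,0,-20,0],[1,0,0,-20,0],[1,0,0,-20,0],[1,0,0,-15,0],[1,0,0,-5,0],[1,0,0,0,0],[1,0,0,0,0]]'
python3 - <<'E'
from st import *
im=optics.grab_frame("scene");cv2.imwrite("pics/sc15.png",cv2.resize(im[150:450,180:480,::-1],None,fx=2,fy=2))
E
```

```text
t: 19.93
eef_pos: [463.7, -36.1, 210.4]
ee_rot: [0.04, 0.988, 0.144, 0.032]
force: [0.3, 0.3, 0.4]
grip_width: 0.2
t19.93 e [463.7 -36.1 210.4] u 432.9 v -170.1 yaw 16.73 f(u,v,z) 0.3 0.2 0.4 tilt [ 0.076 -0.07 ]
```

View pics/sc15.png

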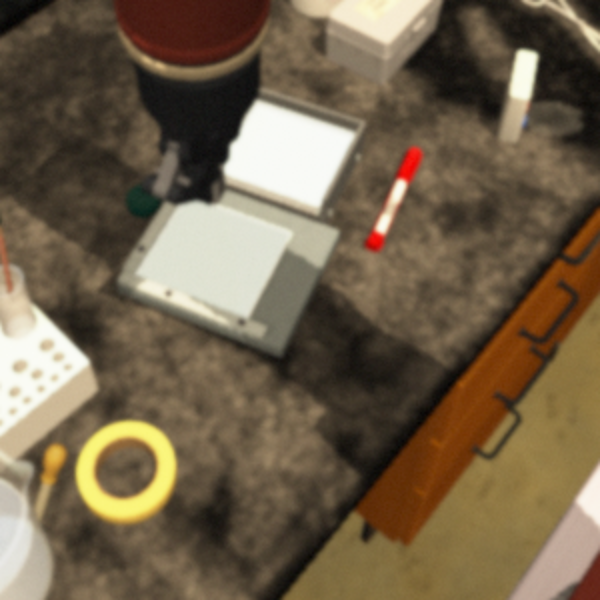

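The scene view shows the plate seated in the fence corner (crop 215,260). The stack is still in the magazine, and the cap, marker, tape, timer and tip box look untouched.

```bash
python3 -c "
from rig import arm
print(arm.sign_off())"
```

```text
the job is handed in; nothing more can be done
None
```

The top glass plate is on the squaring table, square against both fences, and the job was handed in at about 20 s with the arm clear of everything.

I pressed the shut fingertips on the plate and dragged it out along the magazine's open side. The vertical force I read between moves was usually 4 to 7 N and reached 10 N once, during the push onto the side fence. I did not see the force within a move.

**Trouble on the way:**
- **Skew:** the plate turned about 3° as it dropped onto the table. Twisting it with the fingertips did not turn it back. Sliding it on along the fences did.
- **Slip:** the fingers also slipped once and left it about 2 to 3 mm short of the end fence, so I re-placed them and pushed again.
- **Tool tilt:** pressing gradually tilted the tool by about 6°. I could not correct that with the moves available.

**Last checks:**
- **Fences:** the straight-down view shows at most about 0.5 mm at either fence, with the edges parallel. Measurements from the slanted views gave raw gaps of 0.9 to 1.8 mm. They also made the plate about 1.7 mm too small each way; allowing for that leaves 0 to 0.9 mm.
- **Plates below:** the three plates look neatly aligned in the magazine. I measured the front edge of the top one only roughly; it came out 1 to 3 mm from where I expected, which I took as measuring error.
- **Bystanders:** the cap, marker, tape, timer and tip box look untouched.

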